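# Press the mould

### The arm

A 6-joint arm with a two-finger parallel gripper is mounted at the origin on a cart in front of the work surface, level with it; the furniture and walls round the work are solid. World frame = base frame: x ahead of the robot, y to its left, z up, the work surface at z = 0. Lengths are in m, angles in rad, forces in N, time in s.
With the tool pointing down it reaches from about 0.35 to 0.775 m from the base axis. Payload 5.5 kg.
Tool frame: the origin (TCP) lies midway between the tips of the shut fingers; the grasp point (between the pads) lies 19 mm behind it; z points along the fingers, y is the line along which they close (so a half turn about z gives the same grasp; the last joint's range is limited). The gripper opens to 85 mm and grips with 20 to 120 N. Pads are 22 mm wide; open, the fingers measure 114 mm over their backs; the gripper's body (76 mm by 85 mm) begins 54 mm behind the grasp point. The pads swing forward as they close: fully open they stand 13 mm farther back than shut.
Start: joints at [-1.423, 0.313, 0.046, 1.304, 0, 1.431], TCP at [0.163, -0.551, 0.231] pointing down, gripper open.
Joint ranges: [-2.76, 2.76], [-0.86, 1.69], [-1.03, 1.26], [-2.2, 2.34], [-1.47, 1.5], [-3.14, 3.14]. Speed limits (rad/s): [2.57, 2.57, 3.14, 3.14, 3.14, 3.14].

### API

Orientations are given as a unit quaternion [w, x, y, z].
In Python, from workcell import telemetry, imaging, env gives the robot as it stands. The module is installed in compiled form; this text tells all that it offers.
- The arm moves only by the tool step_arm, never from a script. Its argument "moves" is a list of rows, each a list of 3 entries, a list of its own where there are three numbers: the shift along the tool's x, y, z in mm, then the turn, a rotation vector about the tool's x, y, z in rad, then the finger opening in mm, from 0 to 85.4. A call has 1 to 8 rows; each row is the pose to reach, as a shift and turn from the pose commanded when the call began, along the tool's axes at that moment; what a row does not reach only later rows make up. A row lasts 1/12 s, in which the tool goes at most 41.7 mm and 7.16 degrees, less where a joint would pass 70% of its speed; a pose out of reach is approached as far as the arm can. A call with a gripper value outside its range is refused whole. The fingers move at their own pace and stop on an object; "grip_force" is the grip in N (left out, the last holds). Time passes only in rows, so rows that repeat a pose let the fingers close. It gives the time, the measured TCP pose, the force, the opening and the grip force at its end, in the units of the state.
- telemetry.get_state(): the state, without advancing time (a new reading comes with each control period).
- imaging.read_camera(name): name is "side" or "top" or "wrist"; returns the picture (384x512x3 uint8, red, green, blue); there is no depth.
- imaging.camera_params(name): a dict with "camera_matrix" (3x3 intrinsics, pixels), "pose" (4x4, takes a point from camera to world coordinates). Camera axes: x right, y up, looking along -z (the intrinsics and any distortion apply to the point x, -y, -z); pixel columns grow to the right and rows downward; lengths in m; the calibration is good to about 2 mm. A picture is of the moment at which its call begins: read the wrist's pose just before it. camera_params takes no time and is no camera call; for the wrist camera it gives the pose at the moment of the call.
- env.hand_in(): hands the job in; it is judged then, once.
The state is a dict: "clock": time; "joint_pos": joint angles; "qvel": joint speeds; "tau": joint torques, N m; "tcp_pos": TCP position; "orientation": TCP orientation; "wrist_force": force on the tool from outside, world axes, zero at the start; "ft_torque": the same for the moment, N m; "finger_gap": finger opening in m; "grip_force": force on a finger pad.
Only numpy, scipy, OpenCV 4.12 (cv2) and the standard library are available. Lean on these libraries where they do the work, as an engineer would, in place of code of your own. Each camera call takes 0.05 s, during which the arm holds its last target. There are 200 camera calls.

### The job

Push the closed copper mould along its channel by the upright black handle until it is fully home against the back stop of the red screw press. Then screw the press down on it with the round black knob (clockwise seen from above, regrasping as needed, letting your grip sink with the knob: it floats on light springs, so never push or pull it more than 2.5 mm off its rest along the stem), until the sprung foot bears firmly on the lid, at about 45 newtons, which is about half of the red band above the foot gone into the dark collar; do not force it further. Let go, leave the mould clamped, and leave everything else on the worktop alone.

Things in the scene. Friction and masses are not known exactly. Their poses are not given: they have to be found in the camera images.
- press: Screw press, fixed to the worktop: steel base plate 190 x 290 x 8 mm, two red columns (22 x 34 mm, 112 mm high, centred 78 mm either side of the screw axis along own x) and a red bridge between them, 40 mm deep, top at z 134 mm, bolt heads to 140 mm. Origin: on the screw axis at worktop level, z up. Two low rails form a channel along own y, open at +y.
- press_home (a point): Point on the base plate under the screw axis, 8 mm above the worktop, axes as the press. The mould is home when its origin is here (within 4 mm along y): its end then touches the red back stop (38 mm high) at the -y end of the channel.
- stem_exit (a point): Where the stem leaves the brass collar on the bridge, 140 mm above the worktop. As found, 36 mm is free from here up to the knob's underside (27 mm to the brass sleeve of 25 mm diameter under it).
- knob_grip (a point): Point on the axis of the round black knob (56 mm diameter, 36 mm high, axis upright) at half its height; 194 mm above the worktop as found. Turning it down takes about 0.31 N m (mostly friction) while the foot is free of the lid, and 0.0041 N m more for each newton with which the foot presses (0.5 N m at 45 N); turning it up takes 0.37 N m, and as much less. It stays where it is left.
- press_knob (a joint): Turn of the knob in rad, 0 as found, growing clockwise seen from above; limits -0.1 and 7.0. Knob and stem sink 4.1 mm for each radian clockwise (a steep thread, 26 mm a turn), and rise when turned back.
- knob_float (a joint): How far the knob is pushed down (+) or pulled up (-) along the stem from its rest, in m. It is keyed to the stem on springs, 8 N for each mm either way, 6 mm at most: 16 N along the axis moves it 2 mm. At rest 0. A grip that does not sink with the turning knob pulls it up.
- press_stem: Screw stem with knob and sprung foot; turns with the knob (the foot swivels freely). Origin on the screw axis, at worktop level as found; sinks with the knob. The foot, a steel disc of 44 mm, yields upward against 8 N/mm, 12 mm at most, its 12 mm red band going into the dark collar above it. How far foot and collar are screwed onto the stem is unknown: underside 62 to 71 mm above the worktop as found.
- mould: Closed copper mould with a flat steel lid, 80 x 120 x 52 mm, 0.48 to 0.84 kg, in the channel on the base plate, 80 to 125 mm out from home, with 2 to 3 mm play to the rails. Origin: centre of its underside; axes as the press, handle at its +y end. It slides towards its own -y with a few newtons.
- lid_top (a point): Centre of the flat lid of the mould, 52 mm above its underside, 60 mm above the worktop; the foot bears here. As the foot's setting is unknown, it meets the lid after 0.5 to 2.7 rad of the knob, to be felt or seen; 45 N takes 1.37 rad more.
- mould_handle (a point): Grip point of the mould's upright black handle, a tab 16 mm thick (own x) and 30 mm wide (own y), from 34 to 90 mm above the mould's underside; this point is 115 mm from the mould's centre along own +y, 70 mm above its underside. Pinch it across own x: a gripper lying along y may meet the knob when the mould is home.
- pepper_mill: Dark brown wooden pepper mill, 58 mm diameter, 170 mm high, a bystander; origin at the centre of its foot.
- salt_shaker: Glass salt shaker with grey cap, 44 mm diameter, 90 mm high, a bystander; origin at the centre of its foot.
- tomato_tin: Short red tin, 75 mm diameter, 58 mm high, a bystander; origin at the centre of its foot.

How it is judged:
On the way, in this order (a step that is already met when the one before it is completed fails the run):
1. the mould is against the back stop, and the foot does not press on it yet (y of mould in the frame of press below 0.004 m and contact force between press_stem and mould below 1 N), for 0.2 s.
2. the screw presses on the mould's lid with 30 to 60 N (y of mould in the frame of press below 0.005 m and contact force between press_stem and mould between 30 and 60 N), for 0.2 s.
At the end, for the whole second after the job is handed in: The mould is home (within 5 mm of the back stop), the screw presses on it with 30 to 60 N, knob and mould are at rest (all of step 2 and linear speed of mould below 0.01 m/s and velocity of joint press_knob between -0.05 and 0.05 rad/s); the robot touches nothing.
It fails at once if the screw presses on the mould with more than 72 N (contact force between press_stem and mould above 72 N).
It fails at once if the knob is pushed or pulled more than 2.5 mm (20 N) off its rest along the stem (value of joint knob_float above 0.0025 m or value of joint knob_float below -0.0025 m).
It fails at once if the pepper mill, the salt shaker or the tomato tin is moved by more than 20 mm (distance of any of pepper_mill, salt_shaker, tomato_tin from where it was at the start of the episode above 0.02 m).
It also fails if it takes over 72 s, if anything falls off the work surface, if the arm or the gripper's body presses on something with over 40 N, if the wrist force passes 120 N, or if a joint passes its speed limit or range.

## Working session

There is one attempt and no reset: what is moved stays moved. The work goes in short steps, Python scripts to look and compute and a tool call to move; the robot and the scene stay as the last step left them, time stands still between calls to the robot, and variables do not carry over. Pictures are saved under pics/ and viewed, at most 10 in all, crops included, and the job is handed in when it is done.

Besides the shell and the picture viewer there is one more tool, called after ">>>" as name([rows], argument=value, ...), one row to a line, values as JSON. step_arm: Moves the arm, as the interface text tells. Its arguments: {"type":"object","properties":{"moves":{"type":"array"},"grip_force":{"type":"number"}},"required":["moves"]}

```bash
mkdir -p pics; cat > h.py <<'E'
import numpy as np, cv2
from workcell import telemetry, imaging, env
def ray(n,u,v,P=None):
    p=P or imaging.camera_params(n);K=np.array(p["camera_matrix"]);T=np.array(p["pose"])
    d=np.linalg.inv(K)@[u,v,1];d=T[:3,:3]@[d[0],-d[1],-d[2]];return T[:3,3],d
def onz(n,u,v,z,P=None):
    o,d=ray(n,u,v,P);return o+d*(z-o[2])/d[2]
def proj(n,X,P=None):
    p=P or imaging.camera_params(n);K=np.array(p["camera_matrix"]);T=np.array(p["pose"])
    c=T[:3,:3].T@(np.array(X)-T[:3,3]);q=K@[c[0],-c[1],-c[2]];return q[:2]/q[2]
def shot(n,f):
    P=imaging.camera_params(n);im=imaging.read_camera(n);cv2.imwrite(f"pics/{f}.png",im[:,:,::-1]);return im,P
E
python3 - <<'E'
from h import *
a,_=shot("top","top0");b,_=shot("side","side0")
cv2.imwrite("pics/both0.png",cv2.resize(np.vstack([a,b])[:,:,::-1],(400,600)) if 0 else np.hstack([a,b])[:,:,::-1])
for n in("top","side"):print(n,imaging.camera_params(n))
print(telemetry.get_state())
E
```

```text
top {'camera_matrix': array([[482.64825675,   0.        , 250.88877191],
       [  0.        , 482.64825675, 193.94654035],
       [  0.        ,   0.        ,   1.        ]]), 'pose': array([[-0.02050977,  0.99587136, -0.08842844,  0.37171954],
       [-0.99969423, -0.01920545,  0.01557579,  0.20113474],
       [ 0.01381317,  0.08872086,  0.99596074,  1.46577311],
       [ 0.        ,  0.        ,  0.        ,  1.        ]])}
side {'camera_matrix': array([[492.72447221,   0.        , 252.22043467],
       [  0.        , 492.72447221, 199.72867573],
       [  0.        ,   0.        ,   1.        ]]), 'pose': array([[-0.92108333,  0.26725101, -0.28316498,  0.16690027],
       [-0.38884691, -0.66888968,  0.63354927,  0.90842234],
       [-0.02008945,  0.69365949,  0.72002286,  0.9473317 ],
       [ 0.        ,  0.        ,  0.        ,  1.        ]])}
{'clock': 0.1, 'joint_pos': array([-1.42261022e+00,  3.13914469e-01,  4.51042529e-02,  1.30360304e+00,
        3.25227156e-05,  1.43119624e+00]), 'qvel': array([-5.18441690e-06, -1.31346754e-03,  2.53482270e-03, -6.40742423e-04,
        2.65831430e-03,  5.25103556e-05]), 'tau': array([ 2.89740696e-03, -4.81724918e+01,  2.99244815e+01,  1.26495064e-02,
       -1.70469657e-04,  9.98799464e-06]), 'tcp_pos': array([ 0.16313553, -0.55090412,  0.23050898]), 'orientation': array([-8.08527700e-04,  9.89664917e-01,  1.43396995e-01,  1.27904613e-05]), 'wrist_force': array([ 0.36525407, -0.28535301, -0.70170516]), 'ft_torque': array([ 0.04999381,  0.04449961, -0.02115572]), 'grip_force': 0.0, 'finger_gap': 0.08510875154672999}
```

View pics/top0.png

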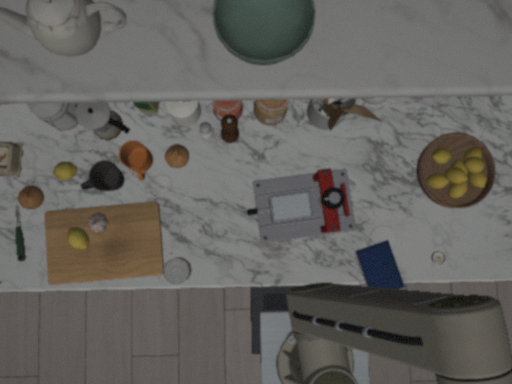

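View pics/side0.png

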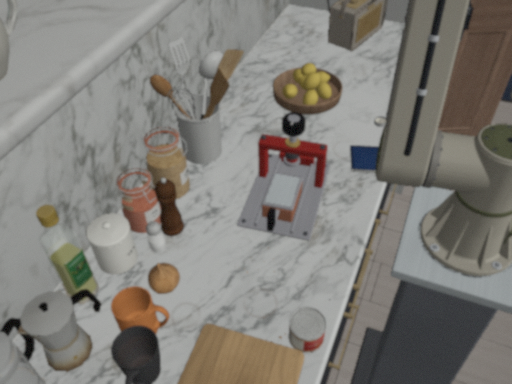

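Top view: the press is at about (305,205), with the knob at (333,198), the handle at (252,211), and the channel opening to image left (world +y). The side view shows the knob at (293,123) and the handle at (271,216). The bystanders stand clear of the press.

```bash
python3 - <<'E'
from h import *
a=cv2.imread("pics/top0.png");b=cv2.imread("pics/side0.png")
c1=cv2.resize(a[160:250,235:365],None,fx=6,fy=6,interpolation=cv2.INTER_CUBIC)[:, :780]
cv2.imwrite("pics/ctop.png",c1)
def blobs(n,im,x0,y0,x1,y1,f):
    m=np.zeros(im.shape[:2],np.uint8);s=im[y0:y1,x0:x1].astype(int);m[y0:y1,x0:x1]=f(s)*255
    k,l,st,ce=cv2.connectedComponentsWithStats(m)
    for i in range(1,k):
        if st[i,4]>15:print(n,st[i],ce[i])
dark=lambda s:s.max(2)<45
blobs("tdark",a,235,160,365,250,dark);blobs("sdark",b,230,100,340,245,dark)
red=lambda s:(s[:,:,2]>90)&(s[:,:,1]<50)
blobs("tred",a,235,160,365,250,red)
# plate mask
P=imaging.camera_params("top")
s=a.astype(int);print(s[215,272],s[180,265],s[165,245],s[240,300])
for q in[(254.5,181.5),(346,169),(354.5,228),(262,241)]:print(onz("top",*q,.008,P).round(4))
E
```

```text
tdark [322 188  22  21 226] [332.56637168 197.86725664]
tdark [248 209   9   5  37] [252.24324324 211.2972973 ]
sdark [283 112  21  24 267] [293.14981273 126.24344569]
sdark [268 209   6  21 111] [270.47747748 218.94594595]
tred [321 178   9  11  36] [324.55555556 181.72222222]
tred [326 210   9  22  73] [328.8630137  219.83561644]
[84 82 83] [93 92 91] [124 125 125] [125 125 125]
[0.5389 0.1666 0.008 ]
[ 0.572  -0.1138  0.008 ]
[ 0.3918 -0.1327  0.008 ]
[0.3585 0.1478 0.008 ]
```

View pics/ctop.png

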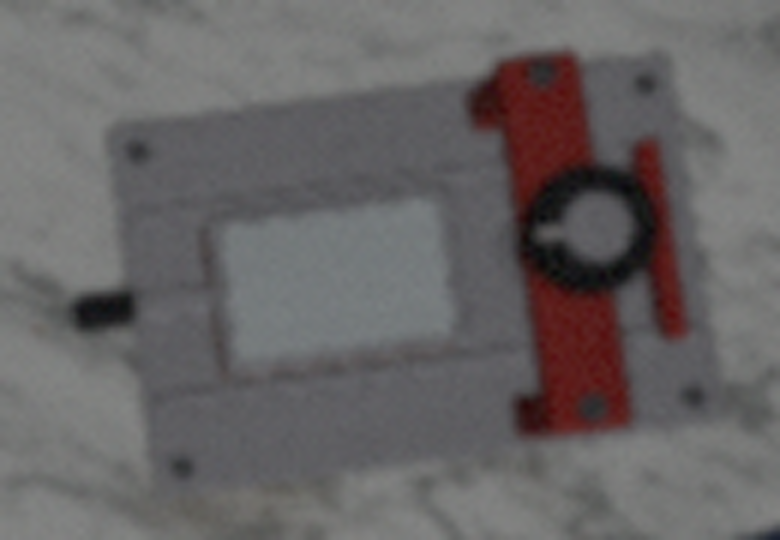

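```bash
python3 - <<'E'
from h import *
from scipy.spatial.transform import Rotation as R
P=imaging.camera_params("top")
k=onz("top",333.3,198.1,.212,P);h=onz("top",252.1,211.4,.098,P);print(k,h,np.hypot(*(h-k)[:2]))
# two-view check of knob centre and handle
def tri(p,q):
    o1,d1=ray("top",*p);o2,d2=ray("side",*q);s=np.linalg.lstsq(np.c_[d1,-d2],o2-o1,rcond=None)[0]
    return (o1+d1*s[0]),(o2+d2*s[1])
print(tri((333.3,198.1),(293.5,119)),tri((252.1,211.4),(271.2,211)))
c=[onz("top",*q,.008,P) for q in[(253.3,180.8),(345.8,169.2),(354.7,229.2),(261.7,242)]]
e=(c[0]+c[3]-c[1]-c[2])/2;f=(c[0]+c[1]-c[2]-c[3])/2
print(np.linalg.norm(e),np.linalg.norm(f),np.arctan2(-e[0],e[1]),np.arctan2(f[1],f[0]),sum(c)/4)
d=(h-k);print("yaw from handle",np.arctan2(-d[0],d[1]))
print([onz("top",235+u/6-.4,160+v/6-.4,.14,P) for u,v in((542,72),(593,407))])
s=telemetry.get_state();w,x,y,z=s["orientation"];Rt=R.from_quat([x,y,z,w]).as_matrix()
T=np.array(imaging.camera_params("wrist")["pose"]);print("cam in tool",Rt.T@(T[:3,3]-s["tcp_pos"]),Rt.T@T[:3,:3]);print(Rt)
print(imaging.camera_params("wrist")["camera_matrix"])
E
```

```text
[ 0.4679956  -0.03352248  0.212     ] [0.44340423 0.17732848 0.098     ] 0.21228015224766494
(array([ 0.46822842, -0.03408994,  0.20896809]), array([ 0.47019921, -0.03348524,  0.20900625])) (array([0.44342992, 0.17731995, 0.09750972]), array([0.44554683, 0.17801249, 0.09760861]))
0.28439134873026284 0.18561250793933698 0.11097250388879087 0.11173792161179956 [0.46405697 0.01817435 0.008     ]
yaw from handle 0.11610466302824267
[array([ 0.54772061, -0.02635834,  0.14      ]), array([ 0.39270621, -0.0444791 ,  0.14      ])]
cam in tool [ 0.07327881 -0.00120027 -0.14312054] [[-9.29139769e-04  9.56688679e-01  2.91111505e-01]
 [ 9.99998807e-01  1.24823161e-03 -9.10408493e-04]
 [-1.23435208e-03  2.91110312e-01 -9.56688697e-01]]
[[ 9.58874603e-01  2.83829971e-01 -2.06564343e-04]
 [ 2.83829930e-01 -9.58873296e-01  1.60401122e-03]
 [ 2.57197427e-04 -1.59667477e-03 -9.99998692e-01]]
[[284.36359529   0.         255.19617669]
 [  0.         284.36359529 188.90795043]
 [  0.           0.           1.        ]]
```

>>> step_arm([
  [[37,-15.5,-4],[0,0,-0.1],85],
  [[74,-31,-8],[0,0,-0.2],85],
  [[111,-46.5,-12],[0,0,-0.3],85],
  [[148,-62,-16],[0,0,-0.4],85],
  [[185,-77.5,-20],[0,0,-0.5],85],
  [[222,-93,-24],[0,0,-0.6],85],
  [[258,-108.5,-28],[0,0,-0.7],85],
  [[295,-124,-30],[0,0,-0.8],85],
])

```text
clock: 0.77
tcp_pos: [0.412, -0.3472, 0.2615]
orientation: [0.0, 0.854, 0.52, -0.0]
wrist_force: [0.3, -0.7, 0.3]
finger_gap: 0.085
grip_force: 0.0
```

```bash
cat >> h.py <<'E'
from scipy.spatial.transform import Rotation as R
KN=np.array([.469,-.034]);YAW=.113
def go(x,y,z,th):
    s=telemetry.get_state();w,a,b,c=s["orientation"];M=R.from_quat([a,b,c,w]).as_matrix()
    X=np.array([np.cos(th),np.sin(th),0]);G=np.c_[X,np.cross([0,0,-1],X),[0,0,-1]]
    r=R.from_matrix(M.T@G).as_rotvec()
    print("t",s["clock"],"tcp",s["tcp_pos"].round(4),"th",round(float(np.arctan2(M[1,0],M[0,0])),3),"j6",s["joint_pos"][[0,5]].round(3),"shift mm",((M.T@(np.array([x,y,z])-s["tcp_pos"]))*1e3).round(1),"rot",r.round(3),"F",s["wrist_force"].round(1),"T",s["ft_torque"].round(2))
E
python3 -c "
from h import *
go(.444,.178,.25,1.684)"
```

```text
t 0.7667 tcp [ 0.412  -0.3472  0.2615] th 1.093 j6 [-0.849  1.2  ] shift mm [ 481.  -213.3   11.4] rot [-0.     0.    -0.591] F [ 0.3 -0.7  0.3] T [-0.02 -0.04 -0.03]
```

>>> step_arm([
  [[36,-16,0],[0,0,-0.07],85],
  [[72,-32,0],[0,0,-0.14],85],
  [[108,-48,0],[0,0,-0.21],85],
  [[144,-64,0],[0,0,-0.28],85],
  [[180,-80,0],[0,0,-0.35],85],
  [[216,-96,0],[0,0,-0.42],85],
  [[252,-112,0],[0,0,-0.5],85],
  [[288,-128,0],[0,0,-0.59],85],
])

```text
clock: 1.43
tcp_pos: [0.4307, -0.0324, 0.2611]
orientation: [-0.0, 0.667, 0.745, -0.0]
wrist_force: [1.7, -0.3, -0.5]
finger_gap: 0.0852
grip_force: 0.0
```

```bash
python3 -c "
from h import *
go(.444,.178,.20,1.684)"
```

```text
t 1.4333 tcp [ 0.4307 -0.0324  0.2611] th 1.681 j6 [-0.261  1.199] shift mm [207.6  36.4  61.1] rot [-0.    -0.    -0.003] F [ 1.7 -0.3 -0.5] T [ 0.04 -0.04  0.07]
```

>>> step_arm([
  [[36,6,0],[0,0,0],85],
  [[72,12,0],[0,0,0],85],
  [[108,18,5],[0,0,0],85],
  [[144,24,15],[0,0,0],85],
  [[180,31,30],[0,0,0],85],
  [[208,36.5,60],[0,0,0],85],
  [[208,36.5,60],[0,0,0],85],
])

```text
clock: 2.02
tcp_pos: [0.4427, 0.1801, 0.1964]
orientation: [-0.002, 0.666, 0.746, -0.002]
wrist_force: [-0.5, -0.5, 0.2]
finger_gap: 0.085
grip_force: 0.0
```

```bash
python3 -c "
from h import *
shot('wrist','w1');go(.444,.178,.062,1.684)"
```

```text
t 2.0667 tcp [0.4429 0.1782 0.1982] th 1.683 j6 [0.214 1.673] shift mm [ -0.3   1.9 136.2] rot [-0.006  0.001 -0.001] F [-0.2 -0.4  0.2] T [-0.02  0.02  0.06]
```

View pics/w1.png

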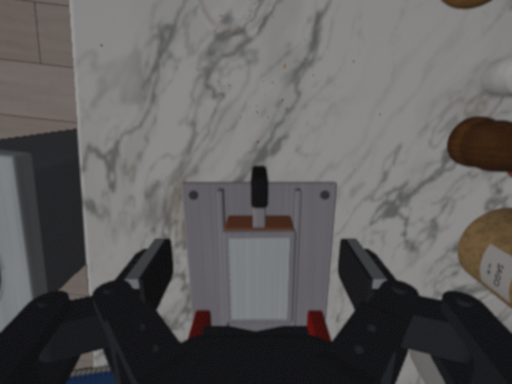

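Wrist view: the handle tab is at (260,187), centred between the open fingers, with the plate's rails parallel to the image columns. I'll descend and pinch it.

>>> step_arm([
  [[0,2,35],[0,0,0],85],
  [[0,2.5,70],[0,0,0],70],
  [[0,2.5,105],[0,0,0],50],
  [[0,2.5,130],[0,0,0],45],
  [[0,2.5,136],[0,0,0],30],
  [[0,2.5,136],[0,0,0],10],
  [[0,2.5,136],[0,0,0],10],
  [[0,2.5,136],[0,0,0],10],
], grip_force=40)

```text
clock: 2.73
tcp_pos: [0.4485, 0.1763, 0.0667]
orientation: [0.0, 0.669, 0.744, 0.0]
wrist_force: [-0.5, -1.1, -5.2]
finger_gap: 0.0156
grip_force: 44.7
```

```bash
python3 -c "
from h import *
u=np.array([-np.sin(YAW),np.cos(YAW)]);g=KN+.115*u
go(*g,.062,1.684)"
```

```text
t 2.7333 tcp [0.4485 0.1763 0.0667] th 1.677 j6 [0.208 1.673] shift mm [-96.3  -2.7   4.7] rot [ 0.001  0.    -0.007] F [-0.5 -1.1 -5.2] T [-0.01  0.3  -0.12]
```

>>> step_arm([
  [[-10,0,0],[0,0,0],10],
  [[-23,0,0],[0,0,0],10],
  [[-37,0,0],[0,0,0],10],
  [[-51,0,0],[0,0,0],10],
  [[-65,-0.3,0],[0,0,0],10],
  [[-77,-0.4,0],[0,0,0],10],
  [[-86,-0.5,0],[0,0,0],10],
  [[-91,-0.5,0],[0,0,0],10],
])

```text
clock: 3.4
tcp_pos: [0.458, 0.0856, 0.0665]
orientation: [0.001, 0.669, 0.744, 0.001]
wrist_force: [-0.7, 3.5, -1.2]
finger_gap: 0.0153
grip_force: 45.2
```

>>> step_arm([
  [[-2,0,0],[0,0,0],10],
  [[-4,0,0],[0,0,0],10],
  [[-5,0,0],[0,0,0],10],
  [[-5,0,0],[0,0,0],10],
])

```text
clock: 3.73
tcp_pos: [0.4582, 0.0818, 0.066]
orientation: [0.0, 0.668, 0.744, 0.001]
wrist_force: [0.1, 4.8, 1.9]
finger_gap: 0.0153
grip_force: 45.9
```

```bash
python3 -c "
from h import *
u=np.array([-np.sin(YAW),np.cos(YAW)]);g=KN+.115*u
go(*g,.062,1.684);s=telemetry.get_state();print((s['tcp_pos'][:2]-KN)@u)"
```

```text
t 3.7333 tcp [0.4582 0.0818 0.066 ] th 1.679 j6 [0.003 1.467] shift mm [-1.3 -2.3  4. ] rot [ 0.001 -0.001 -0.005] F [0.1 4.8 1.9] T [ 0.68  0.3  -0.07]
0.11631863904912754
```

>>> step_arm([
  [[-1,0,0],[0,0,0],10],
  [[-2,0,0],[0,0,0],10],
  [[-2.5,0,0],[0,0,0],10],
  [[-2.5,0,0],[0,0,0],10],
])

```text
clock: 4.07
tcp_pos: [0.4584, 0.0798, 0.066]
orientation: [0.0, 0.668, 0.744, 0.001]
wrist_force: [-0.6, 6.1, 3.6]
finger_gap: 0.0154
grip_force: 46.0
```

>>> step_arm([
  [[-1,0,0],[0,0,0],10],
  [[-1.5,0,0],[0,0,0],10],
  [[-1.5,0,0],[0,0,0],10],
  [[-1.5,0,0],[0,0,0],10],
])

```text
clock: 4.4
tcp_pos: [0.4585, 0.0784, 0.066]
orientation: [0.0, 0.668, 0.744, 0.001]
wrist_force: [-0.1, 6.1, 3.3]
finger_gap: 0.0152
grip_force: 46.0
```

>>> step_arm([
  [[-1,0,0],[0,0,0],10],
  [[-1.5,0,0],[0,0,0],10],
  [[-1.5,0,0],[0,0,0],10],
  [[-1.5,0,0],[0,0,0],10],
])

```text
clock: 4.73
tcp_pos: [0.4587, 0.077, 0.066]
orientation: [-0.0, 0.668, 0.744, 0.001]
wrist_force: [-0.6, 7.3, 3.2]
finger_gap: 0.0151
grip_force: 46.0
```

>>> step_arm([
  [[-1,0,0],[0,0,0],10],
  [[-2,0,0],[0,0,0],10],
  [[-2,0,0],[0,0,0],10],
  [[-2,0,0],[0,0,0],10],
])

```text
clock: 5.07
tcp_pos: [0.4583, 0.0769, 0.0661]
orientation: [-0.002, 0.667, 0.745, 0.002]
wrist_force: [-1.8, 14.9, 6.5]
finger_gap: 0.0153
grip_force: 46.4
```

>>> step_arm([
  [[-1,0,0],[0,0,0],10],
  [[-2,0,0],[0,0,0],10],
  [[-2,0,0],[0,0,0],10],
  [[-2,0,0],[0,0,0],10],
])

```text
clock: 5.4
tcp_pos: [0.4579, 0.0767, 0.0662]
orientation: [-0.003, 0.667, 0.745, 0.004]
wrist_force: [-4.6, 21.3, 8.0]
finger_gap: 0.0154
grip_force: 46.8
```

```bash
python3 -c "
from h import *
u=np.array([-np.sin(YAW),np.cos(YAW)]);g=KN+.115*u
shot('side','side1');a=cv2.imread('pics/side1.png');cv2.imwrite('pics/cs1.png',cv2.resize(a[95:245,230:345],None,fx=4,fy=4,interpolation=2))
go(*g,.062,1.684);s=telemetry.get_state();print((s['tcp_pos'][:2]-KN)@u)"
```

```text
t 5.45 tcp [0.4579 0.0767 0.0662] th 1.683 j6 [-0.013  1.446] shift mm [ 3.7 -1.5  4.2] rot [ 0.001 -0.01  -0.001] F [-4.5 22.5  8. ] T [3.53 0.78 0.09]
0.11124508073439648
```

View pics/cs1.png

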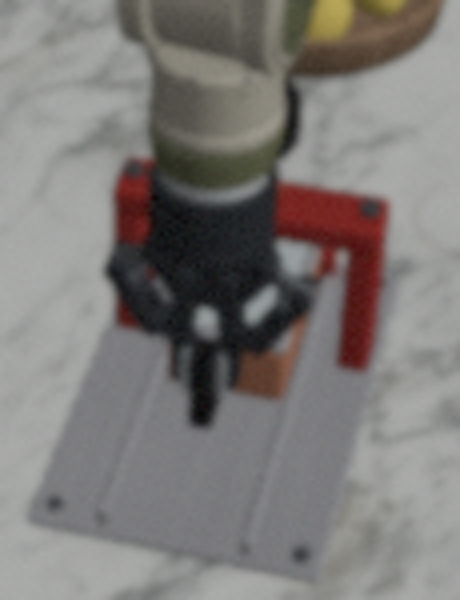

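Side view: the mould is under the bridge and the force jumped to 22 N with no further travel, so it's home. Next I relax the push, release the handle and rise.

>>> step_arm([
  [[1.5,0,0],[0,0,0],10],
  [[3,0,0],[0,0,0],10],
  [[3,0,0],[0,0,0],40],
  [[3,0,0],[0,0,0],60],
  [[3,0,0],[0,0,0],60],
  [[3,0,-20],[0,0,0],60],
  [[3,0,-60],[0,0,0],85],
  [[3,0,-100],[0,0,0],85],
])

```text
clock: 6.12
tcp_pos: [0.4568, 0.0742, 0.1651]
orientation: [-0.001, 0.669, 0.744, -0.002]
wrist_force: [0.7, 0.4, 0.1]
finger_gap: 0.0816
grip_force: 0.0
```

```bash
python3 -c "
from h import *
go(*KN,.25,4.82)"
```

```text
t 6.1167 tcp [0.4568 0.0742 0.1651] th 1.677 j6 [-0.012  1.452] shift mm [-108.9    0.3  -84.8] rot [1.00e-03 7.00e-03 3.14e+00] F [0.7 0.4 0.1] T [ 0.05 -0.03  0.02]
```

>>> step_arm([
  [[0,0,-40],[0,0,-0.12],85],
  [[0,0,-80],[0,0,-0.24],85],
  [[-15,0,-95],[0,0,-0.36],85],
  [[-40,0,-95],[0,0,-0.48],85],
  [[-75,0,-95],[0,0,-0.6],85],
  [[-109,0.3,-95],[0,0,-0.72],85],
  [[-109,0.3,-95],[0,0,-0.84],85],
  [[-109,0.3,-95],[0,0,-0.96],85],
])

```text
clock: 6.78
tcp_pos: [0.4706, -0.0363, 0.2602]
orientation: [0.0, 0.249, 0.968, -0.001]
wrist_force: [-0.1, 0.2, 0.8]
finger_gap: 0.0853
grip_force: 0.0
```

>>> step_arm([
  [[0,0,0],[0,0,-0.12],85],
  [[0,0,0],[0,0,-0.24],85],
  [[0,0,0],[0,0,-0.36],85],
  [[0,0,0],[0,0,-0.48],85],
  [[0,0,0],[0,0,-0.6],85],
  [[0,0,0],[0,0,-0.72],85],
  [[0,0,0],[0,0,-0.84],85],
  [[0,0,0],[0,0,-0.96],85],
])

```text
clock: 7.45
tcp_pos: [0.4703, -0.0342, 0.2602]
orientation: [-0.0, -0.228, 0.974, -0.0]
wrist_force: [-1.2, -0.2, 1.0]
finger_gap: 0.0847
grip_force: 0.0
```

>>> step_arm([
  [[0,0,0],[0,0,-0.12],85],
  [[0,0,0],[0,0,-0.24],85],
  [[0,0,0],[0,0,-0.36],85],
  [[0,0,0],[0,0,-0.48],85],
  [[0,0,0],[0,0,-0.6],85],
  [[0,0,0],[0,0,-0.72],85],
  [[0,0,0],[0,0,-0.84],85],
  [[0,0,0],[0,0,-0.96],85],
])

```text
clock: 8.12
tcp_pos: [0.4703, -0.0342, 0.2602]
orientation: [-0.0, -0.652, 0.758, -0.0]
wrist_force: [-0.5, -0.9, 0.7]
finger_gap: 0.0849
grip_force: 0.0
```

>>> step_arm([
  [[0,0,0],[0,0,-0.12],85],
  [[0,0,0],[0,0,-0.24],85],
  [[0,0,0],[0,0,-0.36],85],
  [[0,0,0],[0,0,-0.48],85],
  [[0,0,0],[0,0,-0.6],85],
  [[0,0,0],[0,0,-0.72],85],
  [[0,0,0],[0,0,-0.72],85],
])

```text
clock: 8.7
tcp_pos: [0.4702, -0.0342, 0.2602]
orientation: [0.0, 0.876, -0.481, 0.0]
wrist_force: [0.3, -0.4, -0.5]
finger_gap: 0.085
grip_force: 0.0
```

```bash
python3 -c "
from h import *
im,P=shot('wrist','w2');go(*KN,.25,4.82);print(proj('wrist',[*KN,.212],P))"
```

```text
t 8.75 tcp [ 0.4702 -0.0341  0.2602] th -1.01 j6 [-0.242 -2.374] shift mm [-0.7  1.  10.2] rot [ 0.    -0.001  0.453] F [-0.6  0.1  0.3] T [-0.01  0.02 -0.  ]
[255.69946196 209.77262858]
```

View pics/w2.png

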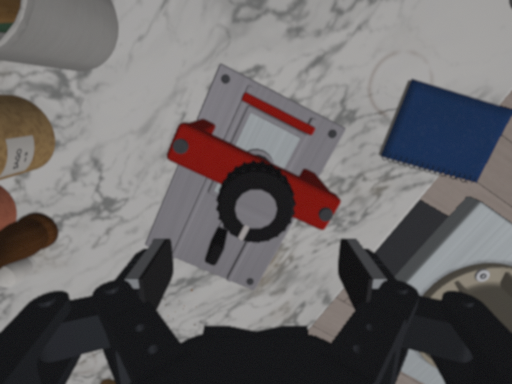

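Wrist view: the knob's disc is at about (256,207), within 2 mm of where I predicted (255.7,209.8). I'll descend and grip it.

>>> step_arm([
  [[0.6,1,30],[0,0,0],85],
  [[0.6,1,60],[0,0,0],85],
  [[0.6,1,80],[0,0,0],85],
  [[0.6,1,87],[0,0,0],85],
  [[0.6,1,87],[0,0,0],75],
  [[0.6,1,87],[0,0,0],65],
], grip_force=50)

```text
clock: 9.25
tcp_pos: [0.47, -0.0349, 0.1739]
orientation: [0.0, 0.875, -0.483, 0.0]
wrist_force: [0.7, -0.7, -0.6]
finger_gap: 0.0654
grip_force: 0.0
```

>>> step_arm([
  [[0,0,0],[0,0,0],60],
  [[0,0,0],[0,0,0],57],
  [[0,0,0],[0,0,0],55],
  [[0,0,0],[0,0,0],52],
  [[0,0,0],[0,0,0],48],
  [[0,0,0],[0,0,0],48],
], grip_force=50)

```text
clock: 9.75
tcp_pos: [0.4707, -0.035, 0.1744]
orientation: [-0.0, 0.876, -0.483, 0.001]
wrist_force: [0.1, -0.9, 5.5]
finger_gap: 0.0547
grip_force: 51.8
```

```bash
python3 -c "
from h import *
go(*KN,.173,-1.01)"
```

```text
t 9.75 tcp [ 0.4707 -0.035   0.1744] th -1.007 j6 [-0.244 -2.379] shift mm [-1.7  0.9  1.4] rot [-0.002 -0.002  0.003] F [ 0.1 -0.9  5.5] T [-0.19 -0.07  0.05]
```

>>> step_arm([
  [[0,0,-0.5],[0,0,0.05],48],
  [[0,0,-0.1],[0,0,0.1],48],
  [[0,0,0.1],[0,0,0.15],48],
  [[0,0,0.3],[0,0,0.2],48],
  [[0,0,0.5],[0,0,0.25],48],
  [[0,0,0.7],[0,0,0.3],48],
])

```text
clock: 10.25
tcp_pos: [0.4707, -0.035, 0.1734]
orientation: [-0.0, 0.793, -0.609, 0.001]
wrist_force: [1.0, -0.7, 4.4]
finger_gap: 0.0548
grip_force: 52.0
```

```bash
python3 -c "
from h import *
go(*KN,.173,-1.01)"
```

```text
t 10.25 tcp [ 0.4707 -0.035   0.1734] th -1.309 j6 [-0.244 -2.077] shift mm [-1.4  1.4  0.4] rot [-0.002 -0.002 -0.299] F [ 1.  -0.7  4.4] T [-0.28 -0.11  0.31]
```

>>> step_arm([
  [[0,0,0.2],[0,0,0.08],48],
  [[0,0,0.5],[0,0,0.16],48],
  [[0,0,0.8],[0,0,0.24],48],
  [[0,0,1.1],[0,0,0.32],48],
  [[0,0,1.4],[0,0,0.4],48],
  [[0,0,1.7],[0,0,0.48],48],
])

```text
clock: 10.75
tcp_pos: [0.4709, -0.035, 0.1716]
orientation: [0.001, -0.625, 0.78, -0.001]
wrist_force: [1.6, -0.6, 4.3]
finger_gap: 0.0546
grip_force: 52.0
```

```bash
python3 -c "
from h import *
go(*KN,.173,-1.01)"
```

```text
t 10.75 tcp [ 0.4709 -0.035   0.1716] th -1.79 j6 [-0.244 -1.595] shift mm [-0.5  2.  -1.4] rot [-0.002 -0.001 -0.78 ] F [ 1.6 -0.6  4.3] T [-0.29 -0.24  0.35]
```

>>> step_arm([
  [[0,0,0.3],[0,0,0.08],48],
  [[0,0,0.6],[0,0,0.16],48],
  [[0,0,0.9],[0,0,0.24],48],
  [[0,0,1.3],[0,0,0.32],48],
  [[0,0,1.6],[0,0,0.4],48],
])

```text
clock: 11.17
tcp_pos: [0.471, -0.035, 0.17]
orientation: [0.001, -0.458, 0.889, -0.001]
wrist_force: [1.3, -2.6, 2.5]
finger_gap: 0.055
grip_force: 52.0
```

```bash
python3 -c "
from h import *
go(*KN,.173,-1.01)"
```

```text
t 11.1667 tcp [ 0.471 -0.035  0.17 ] th -2.19 j6 [-0.244 -1.195] shift mm [ 0.3  2.3 -3. ] rot [-3.00e-03 -1.00e-03 -1.18e+00] F [ 1.3 -2.6  2.5] T [-0.31 -0.29  0.29]
```

>>> step_arm([
  [[0,0,0.3],[0,0,0.08],48],
  [[0,0,0.7],[0,0,0.16],48],
  [[0,0,1.0],[0,0,0.24],48],
  [[0,0,1.3],[0,0,0.32],48],
  [[0,0,1.6],[0,0,0.4],48],
])

```text
clock: 11.58
tcp_pos: [0.4711, -0.0352, 0.1685]
orientation: [0.001, -0.272, 0.962, -0.001]
wrist_force: [1.7, -2.1, 2.5]
finger_gap: 0.055
grip_force: 52.1
```

```bash
python3 -c "
from h import *
go(*KN,.173,-1.01)"
```

```text
t 11.5833 tcp [ 0.4711 -0.0352  0.1685] th -2.59 j6 [-0.244 -0.795] shift mm [ 1.2  2.1 -4.5] rot [-4.00e-03 -1.00e-03 -1.58e+00] F [ 1.7 -2.1  2.5] T [-0.43 -0.4   0.3 ]
```

>>> step_arm([
  [[0,0,0.3],[0,0,0.08],48],
  [[0,0,0.7],[0,0,0.16],48],
  [[0,0,1.0],[0,0,0.24],48],
  [[0,0,1.3],[0,0,0.32],48],
  [[0,0,1.6],[0,0,0.4],48],
])

```text
clock: 12.0
tcp_pos: [0.4712, -0.0353, 0.1668]
orientation: [0.001, -0.075, 0.997, -0.001]
wrist_force: [1.4, -2.2, 1.6]
finger_gap: 0.055
grip_force: 52.1
```

```bash
python3 -c "
from h import *
go(*KN,.173,-1.01)"
```

```text
t 12.0 tcp [ 0.4712 -0.0353  0.1668] th -2.991 j6 [-0.244 -0.395] shift mm [ 1.9  1.6 -6.2] rot [-0.004 -0.    -1.981] F [ 1.4 -2.2  1.6] T [-0.5  -0.34  0.32]
```

>>> step_arm([
  [[0,0,0.4],[0,0,0.08],48],
  [[0,0,0.7],[0,0,0.16],48],
  [[0,0,1.0],[0,0,0.24],48],
  [[0,0,1.3],[0,0,0.32],48],
  [[0,0,1.7],[0,0,0.4],48],
])

```text
clock: 12.42
tcp_pos: [0.4712, -0.0355, 0.1652]
orientation: [0.002, 0.124, 0.992, -0.001]
wrist_force: [2.7, -2.8, 2.4]
finger_gap: 0.0551
grip_force: 52.2
```

```bash
python3 -c "
from h import *
go(*KN,.173,-1.01)"
```

```text
t 12.4167 tcp [ 0.4712 -0.0355  0.1652] th 2.893 j6 [-0.244  0.005] shift mm [ 2.5  0.9 -7.8] rot [-0.005  0.    -2.381] F [ 2.7 -2.8  2.4] T [-0.61 -0.27  0.22]
```

>>> step_arm([
  [[0,0,0.4],[0,0,0.08],48],
  [[0,0,0.7],[0,0,0.16],48],
  [[0,0,1.0],[0,0,0.24],48],
  [[0,0,1.3],[0,0,0.32],48],
  [[0,0,1.7],[0,0,0.4],48],
])

```text
clock: 12.83
tcp_pos: [0.4711, -0.0356, 0.1636]
orientation: [0.002, 0.319, 0.948, -0.001]
wrist_force: [2.5, -3.7, 3.9]
finger_gap: 0.0546
grip_force: 52.3
```

```bash
python3 -c "
from h import *
go(*KN,.173,-1.01)
shot('side','side2');a=cv2.imread('pics/side2.png');cv2.imwrite('pics/cs2.png',cv2.resize(a[120:220,255:330],None,fx=6,fy=6,interpolation=2))"
```

```text
t 12.8333 tcp [ 0.4711 -0.0356  0.1636] th 2.493 j6 [-0.245  0.404] shift mm [ 2.6  0.  -9.4] rot [-5.000e-03  1.000e-03 -2.781e+00] F [ 2.5 -3.7  3.9] T [-0.67 -0.12  0.38]
```

View pics/cs2.png

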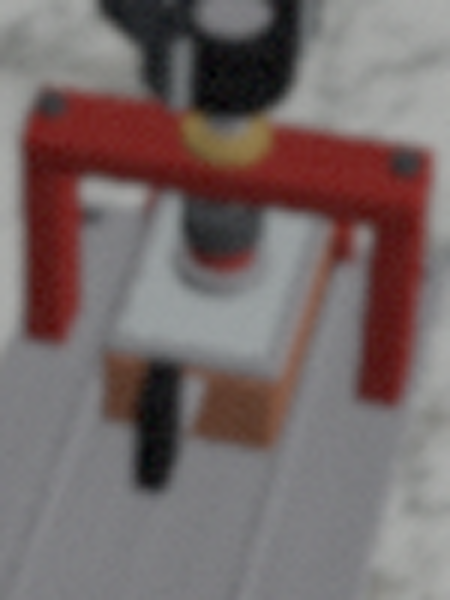

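Side crop: the foot is on or just above the lid at about (225,275), with a band of red still visible under the collar at (222,258). I'll measure the red extent as I go.

```bash
cat >> h.py <<'E'
def band(im):
    s=im[154:174,287:298].astype(float) if 0 else im[154:174,285:299,::-1].astype(float)
    r=s[:,:,2]-s[:,:,1];return np.round(r[:,4:10].mean(1)).astype(int), np.clip(r-12,0,None)[4:].sum()
E
python3 - <<'E'
from h import *
for f in("side0","side2"):
    a=cv2.imread(f"pics/{f}.png")[:,:,::-1];print(f,band(a))
T=[telemetry.get_state()["ft_torque"][2]]
for i in range(4):
    b=band(imaging.read_camera("side"));T.append(telemetry.get_state()["ft_torque"][2]);print(b[1])
print(T)
E
```

```text
side0 (array([12,  1,  0,  0, 11, 33, 52, 51, 29, 10,  3,  1,  0,  0,  0, -1,  0,
        0,  0,  0]), np.float64(1101.0))
side2 (array([10,  1, -2, -2, -1, -2,  1,  8, 28, 49, 43, 22,  8,  1, -1, -4, -4,
       -5, -6, -5]), np.float64(837.0))
816.0
813.0
813.0
808.0
[np.float64(-0.09720664570213375), np.float64(-0.3364141953668694), np.float64(-0.3254793941013025), np.float64(-0.33153980629411145), np.float64(-0.34885777300585646)]
```

>>> step_arm([
  [[0,0,0.3],[0,0,0.08],48],
  [[0,0,0.6],[0,0,0.16],48],
  [[0,0,0.9],[0,0,0.24],48],
  [[0,0,1.2],[0,0,0.3],48],
])

```text
clock: 13.42
tcp_pos: [0.4709, -0.0356, 0.1623]
orientation: [0.002, 0.456, 0.89, -0.0]
wrist_force: [2.2, -4.9, 6.4]
finger_gap: 0.0547
grip_force: 52.3
```

```bash
python3 - <<'E'
from h import *
T=[telemetry.get_state()["ft_torque"][2]]
for i in range(4):
    b=band(imaging.read_camera("side"));T.append(telemetry.get_state()["ft_torque"][2]);print(b)
print(np.round(T,3));go(*KN,.173,-1.01)
E
```

```text
(array([11,  0, -1, -2, -2, -1,  0,  2, 19, 41, 41, 21,  8,  2, -2, -4, -5,
       -5, -6, -6]), np.float64(645.0))
(array([12,  1, -1, -2,  0, -1, -1,  4, 18, 40, 40, 22,  8,  2, -2, -4, -6,
       -6, -5, -6]), np.float64(628.0))
(array([11,  1, -1, -2, -1, -1, -1,  2, 18, 41, 40, 21,  8,  1, -2, -4, -4,
       -5, -6, -6]), np.float64(626.0))
(array([10,  1, -1, -1, -2,  0,  0,  4, 18, 41, 40, 22,  7,  2, -1, -3, -5,
       -5, -5, -6]), np.float64(632.0))
[ 0.38   0.094 -0.238 -0.314 -0.293]
t 13.6167 tcp [ 0.4709 -0.0356  0.1623] th 2.197 j6 [-0.245  0.7  ] shift mm [  2.4  -0.6 -10.7] rot [-5.000e-03  1.000e-03 -3.076e+00] F [ 2.8 -4.6  5.7] T [-0.97 -0.21 -0.29]
```

```bash
python3 - <<'E'
from h import *
def edges(im):
    p=band(im)[0].astype(float)[2:];k=p.argmax();h=.5*50
    def cr(i0,d):
        i=k
        while p[i]>h:i+=d
        return i-d*(h-p[i])/(p[i-d]-p[i])+2
    return cr(k,-1),cr(k,1)
for f in("side0","side2"):print(f,edges(cv2.imread(f"pics/{f}.png")[:,:,::-1]))
im,_=shot("side","side3");print("now",edges(im))
f=KN+.011*np.array([-np.sin(YAW),np.cos(YAW)])
for z in(.086,.076,.066):print(proj("side",[*f,z]))
E
```

```text
side0 (np.float64(4.636363636363637), np.float64(8.210526315789473))
side2 (np.float64(7.85), np.float64(10.857142857142858))
now (np.float64(8.333333333333332), np.float64(10.823529411764707))
[291.1643818 159.4137637]
[291.02511935 162.26020226]
[290.88738788 165.07534879]
```

Edge tracking puts contact at about 2.27 rad and the band compressed by about 3.4 mm, or 27 N. About 0.55 rad more should do it.

>>> step_arm([
  [[0,0,0.1],[0,0,0.08],48],
  [[0,0,0.4],[0,0,0.16],48],
  [[0,0,0.7],[0,0,0.24],48],
  [[0,0,1.0],[0,0,0.32],48],
  [[0,0,1.4],[0,0,0.4],48],
  [[0,0,1.7],[0,0,0.48],48],
  [[0,0,1.9],[0,0,0.55],48],
])

```text
clock: 14.25
tcp_pos: [0.4707, -0.0356, 0.1603]
orientation: [0.002, 0.68, 0.733, -0.0]
wrist_force: [1.8, -6.0, 4.8]
finger_gap: 0.0549
grip_force: 52.3
```

```bash
python3 - <<'E'
from h import *
def edges(im):
    p=band(im)[0].astype(float)[2:];k=p.argmax();h=.5*50
    def cr(d):
        i=k
        while p[i]>h:i+=d
        return i-d*(h-p[i])/(p[i-d]-p[i])+2
    return cr(-1),cr(1)
go(*KN,.173,-1.01)
im,_=shot("side","side4");print("now",edges(im),band(im))
E
```

```text
t 14.25 tcp [ 0.4707 -0.0356  0.1603] th 1.645 j6 [-0.245  1.252] shift mm [  1.7  -1.5 -12.7] rot [ 4.000e-03 -2.000e-03  2.655e+00] F [ 1.8 -6.   4.8] T [-1.   -0.13  0.44]
now (np.float64(8.88888888888889), np.float64(10.714285714285714)) (array([12,  2, -1, -1, -2, -2, -3, -2,  9, 27, 35, 21,  8,  1, -1, -4, -4,
       -5, -5, -6]), np.float64(387.0))
```

Band extent is now about half of the original (100 against 190), the collar has sunk 15.0 mm, and the angle is 3.63 rad, so about 43–45 N. Releasing.

>>> step_arm([
  [[0,0,0],[0,0,0],58],
  [[0,0,0],[0,0,0],68],
  [[0,0,0],[0,0,0],80],
  [[0,0,0],[0,0,0],85],
  [[0,0,0],[0,0,0],85],
  [[0,0,-20],[0,0,0],85],
  [[0,0,-50],[0,0,0],85],
  [[0,0,-90],[0,0,0],85],
])

```text
clock: 14.97
tcp_pos: [0.4676, -0.034, 0.248]
orientation: [-0.003, 0.68, 0.733, -0.001]
wrist_force: [1.7, -0.1, 0.2]
finger_gap: 0.085
grip_force: 0.0
```

```bash
python3 - <<'E'
from h import *
go(*KN,.25,1.6)
im,_=shot("side","side5");print(band(im))
a=cv2.imread("pics/side5.png");cv2.imwrite('pics/cs5.png',cv2.resize(a[100:220,245:340],None,fx=5,fy=5,interpolation=2))
E
```

```text
t 14.9667 tcp [ 0.4676 -0.034   0.248 ] th 1.647 j6 [-0.244  1.251] shift mm [-0.1  1.4 -2. ] rot [-0.006 -0.002  0.047] F [ 1.7 -0.1  0.2] T [-0.05 -0.01 -0.02]
(array([11,  2, -1, -1, -2, -2, -1, -1,  9, 26, 35, 21,  8,  2, -2, -4, -5,
       -6, -6, -6]), np.float64(371.0))
```

View pics/cs5.png

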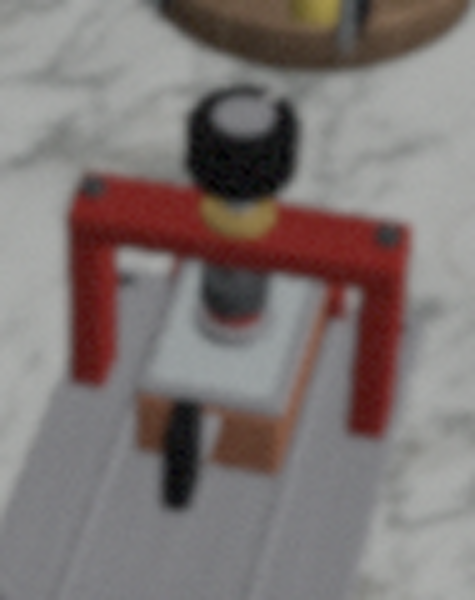

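The side view shows the gripper clear of the knob, the mould still home, and the foot bearing on the lid with about half the band visible, unchanged by the release. Handing in.

```bash
python3 -c "
from h import *
print(env.hand_in())"
```

```text
the job is handed in; nothing more can be done
None
```

The mould is home against the back stop and clamped at an estimated 43–45 N (from the red band and knob turn; wrist torque read nearer 34 N), the gripper is clear, and the job is handed in at about 15 s with no verdict returned.

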